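# Find the hidden lid release of a battery unit by feel

## Robot

A 7-joint arm with a two-finger parallel gripper is mounted at the origin on a cart in front of the work surface, level with it; the furniture and walls round the work are solid. World frame = base frame: x ahead of the robot, y to its left, z up, the work surface at z = 0. Lengths are in m, angles in rad, forces in N, time in s.
With the tool pointing down it reaches from about 0.425 to 0.975 m from the base axis. Payload 16.7 kg.
Tool frame: the origin (TCP) lies at the very end of the fingers, on their centre line; the grasp point (between the pads) lies 19 mm behind it; z points along the fingers, y is the line along which they close (so a half turn about z gives the same grasp; the last joint's range is limited). The gripper opens to 85 mm and grips with 20 to 120 N. Pads are 22 mm wide; open, the fingers measure 114 mm over their backs; the gripper's body (76 mm by 85 mm) begins 54 mm behind the grasp point. The pads swing forward as they close: fully open they stand 13 mm farther back than shut.
Start: joints at [-1.401, 0.426, 0.074, 1.606, -0.034, 1.111, -0.067], TCP at [0.212, 0.641, 0.231] pointing down, gripper open.
Joint ranges: [-2.85, 2.85], [-0.5, 2.14], [-1.23, 1.37], [0.21, 2.46], [-1.02, 4.16], [0.16, 2.05], [-2.73, 2.73]. Speed limits (rad/s): [1.89, 1.89, 2.39, 2.39, 3.01, 3.01, 3.01].

## Interface

Orientations are given as [roll, pitch, yaw] about the fixed x, y, z axes, in that order (R = Rz(yaw) Ry(pitch) Rx(roll)).
In Python, from station import status, vision, ctrl gives the robot as it stands.
- The arm moves only by the shell command python3 -m crank 'ROWS' [FORCE]. ROWS is a JSON object of lists of equal length, an entry for each row: "dr": the turn, a rotation vector about the tool's x, y, z in units of 4 degrees (1.0 is 4 degrees), a list of three; "slide": the shift along the tool's x, y, z in units of 40 mm (1.0 is 40 mm), a list of three; "jaw": the opening, from 0 (shut) to 1 (fully open). In form: {"dr": [[rx, ry, rz], ...], "slide": [[tx, ty, tz], ...], "jaw": [jaw, ...]}. A call has 1 to 20 rows; each row shifts and turns the commanded pose from where the row before left it, along the tool's axes as they then stand; what a row does not reach is not made up. A row lasts 1/12 s, in which the tool goes at most 41.7 mm and 7.16 degrees, less where a joint would pass 70% of its speed; a pose out of reach is approached as far as the arm can. A call with a number of a shift or a turn outside -1 to 1 is refused whole. A call with a gripper value outside its range is refused whole. The fingers move at their own pace and stop on an object; FORCE is the grip in N (left out, the last holds). Time passes only in rows, so rows that do not move let the fingers close. It gives the time, the measured TCP pose, the force, the opening and the grip force at its end, in the units of the state.
- status.observe(): the state, without advancing time (a new reading comes with each control period).
- vision.grab_frame(name): name is "scene" or "top" or "wrist"; returns a dict with "frame" (400x640x3 uint8, red, green, blue), "fx", "fy", "cx", "cy" (pixels), "dist_coeffs" ([k1, k2, p1, p2, k3] as OpenCV has them; the pictures are not rectified), "R" (3x3) and "t" (3): a world point X has camera coordinates R X + t; the wrist camera has in their place "mount" (4x4, takes a point from camera to tool coordinates, whose origin is the TCP and whose axes are the flange's). Camera axes: x right, y down, z forward; pixel columns grow to the right and rows downward; lengths in m; the calibration is good to about 2 mm. A picture is of the moment at which its call begins: read the wrist's pose just before it. There is no depth.
- ctrl.hand_in(): hands the job in; it is judged then, once.
The state is a dict: "time": time; "joint_positions": joint angles; "qvel": joint speeds; "joint_efforts": joint torques, N m; "tcp_pos": TCP position; "eef_rot": TCP orientation; "force": force on the tool from outside, world axes, zero at the start; "moment": the same for the moment, N m; "grip_width": finger opening in m; "grip_force": force on a finger pad.
Only numpy, scipy, OpenCV 4.12 (cv2) and the standard library are available. Lean on these libraries where they do the work, as an engineer would, in place of code of your own. Each camera call takes 0.05 s, during which the arm holds its last target. There are 200 camera calls.

## Task

Open the battery compartment of the pale flat unit: one of the five identical flush tiles along its front deck is the hidden lid release, so feel for the one that gives by pressing lightly with the fingertips, and press it in until the lid springs up. Then push the lid on back with the fingertips until it stands upright or leans back, and leave it there. Do not grasp or lift anything, do not press hard on the unit, and leave the things standing round it where they are.

Things in the scene. Friction and masses are not known exactly. Their poses are not given: they have to be found in the camera images.
- unit: Heavy fixed pale battery unit, a flat box 200 mm deep (x), 310 wide (y), 60 high (z). Origin: centre of its underside, on the worktop; x points to its back, away from the robot, y to its left, z up. Top at z = 60 mm: in front (x -100 to -20 mm) a fixed deck with five tiles in a row, behind it the lid, level with the deck, over the battery compartment.
- tile_row (a point): Centre of the middle tile's pocket at deck level (unit x = -60, y = 0, z = 60 mm; unit's axes). The five identical square tiles, 46 x 46 mm in 49 mm pockets, have centres at y = 116, 58, 0, -58, -116 mm from here; their tops lie 2 mm below the deck. Four are stiff blanks (under 1 mm at 10 N); one, in any place, is the release, told only by feel.
- release (a joint): Travel of the hidden release tile in m (not which tile it is): 0 at rest as at the start, 0.005 fully in. A spring button: begins to give at 2 N, fully in at about 5 N (top then 7 mm below the deck), returns when let go. The catch frees the lid at about 3 mm of travel.
- lid (a joint): Lid angle in rad: 0 shut and latched, 1.57 upright, 1.75 at its stop. Hinge along the unit's y at x = 75, z = 60 mm; the free front edge rises and goes back. Once freed, a spring lifts it within a second to about 1.1 to 1.2, where it rests. From there a push under 2 N on its inside face or free edge, away from the robot, swings it on; a stiff hinge keeps it where it is left.
- lid_edge (a point): Middle of the lid's free front edge, half way through its thickness (unit x = -17, y = 0, z = 57 mm when shut, about 145 mm above the worktop when sprung up); moves with the lid. The lid is 92 mm deep from hinge to edge, 238 mm wide, 6 mm thick.
- beaker: Bystander: a small clear glass beaker, 61x56x69 mm, standing mouth down beside the unit's right side. Origin at the centre of its underside as it is described lying or standing.
- pe_bottle: Bystander: a white plastic bottle, 52 mm across and 100 mm tall, standing beside the unit's left side. Origin at the centre of its underside as it is described lying or standing.
- tape: Bystander: a roll of tape, 72 mm across, 18 mm high, lying flat in front of the unit. Origin at the centre of its underside as it is described lying or standing.
- marker: Bystander: a marker pen, 139x16x16 mm, lying in front of the unit. Origin at the centre of its underside as it is described lying or standing.
- dish: Bystander: a clear round dish, 95 mm across, 16 mm high, lying in front of the unit. Origin at the centre of its underside as it is described lying or standing.
- jar: Bystander: a white jar with a red cap, 63 mm across, 98 mm tall, standing beside the unit's right side. Origin at the centre of its underside as it is described lying or standing.

How it is judged:
By the outcome, as a careful person would: the job done as asked, in the order asked, and still so for the second after the job is handed in, with the robot touching nothing.
It also fails if it takes over 58 s, if anything falls off the work surface, if the arm or the gripper's body presses on something with over 40 N, if the wrist force passes 120 N, or if a joint passes its speed limit or range.

## Working session

There is one attempt and no reset: what is moved stays moved. The work goes in short steps, Python scripts to look and compute and a shell command to move; the robot and the scene stay as the last step left them, time stands still between calls to the robot, and variables do not carry over. Pictures are saved under pics/ and viewed, at most 10 in all, crops included, and the job is handed in when it is done.

```bash
mkdir -p pics; python3 - <<'E'
from station import status, vision
import cv2
s=status.observe();print({k:s[k] for k in('time','tcp_pos','eef_rot','force','grip_width')})
for n in('scene','top'):
    f=vision.grab_frame(n);cv2.imwrite(f'pics/{n}0.png',f['frame'][:,:,::-1])
    print(n,f['fx'],f['fy'],f['cx'],f['cy'],f['dist_coeffs'],f['R'],f['t'])
E
```

```text
{'time': 0.0, 'tcp_pos': array([0.21147157, 0.64058106, 0.23060517]), 'eef_rot': array([-3.14028593e+00,  8.62072177e-05,  2.82272592e+00]), 'force': array([-0.0165627 ,  0.13213214,  0.11617816]), 'grip_width': 0.08519709743164937}
scene 435.8598316982852 435.8598316982852 319.7915140426137 200.87801355479445 [-0.06486932  0.          0.          0.          0.        ] [[ 0.85260409 -0.52253061  0.0052935 ]
 [-0.36215273 -0.59816037 -0.71487731]
 [ 0.37671164  0.60759027 -0.69922987]] [-0.42394385  0.28193784  0.75998209]
top 471.73934805406196 471.73934805406196 319.5745911463135 198.13965260212018 [-0.1050094  0.         0.         0.         0.       ] [[ 0.01692405 -0.99985502 -0.00187625]
 [-0.98575825 -0.01637137 -0.16736981]
 [ 0.16731483  0.0046821  -0.9858924 ]] [0.0636923  0.53518651 1.16449355]
```

View pics/top0.png

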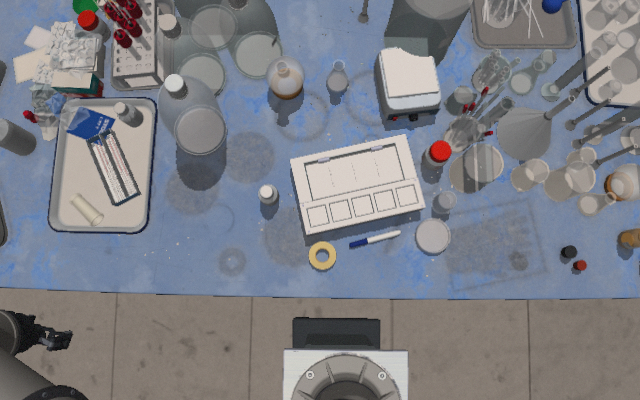

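View pics/scene0.png

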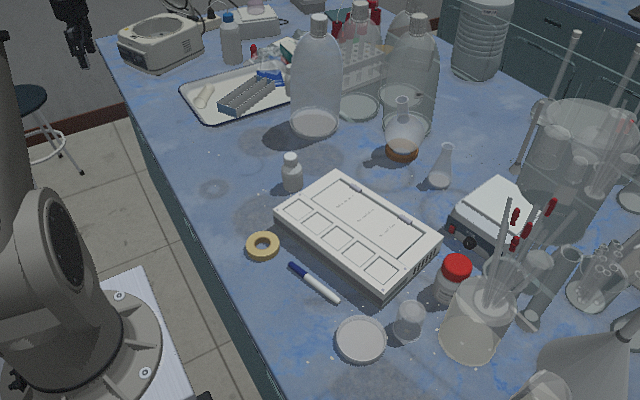

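The top view shows the unit at about (357,185), turned slightly, with five tiles from (317,216) to (409,195). The tape (322,255), marker (375,240) and dish (433,236) are in front, the bottle (268,195) is on the left, and the jar (439,153) and beaker (444,203) are on the right. Next I'll measure the tile centres.

```bash
cat > h.py <<'E'
import numpy as np, cv2
def ray(f,uv,z):
    K=np.array([[f['fx'],0,f['cx']],[0,f['fy'],f['cy']],[0,0,1]])
    p=cv2.undistortPoints(np.array(uv,float).reshape(-1,1,2),K,np.array(f['dist_coeffs'])).reshape(-1,2)
    R=np.array(f['R']);t=np.array(f['t']);c=-R.T@t
    d=np.c_[p,np.ones(len(p))]@R
    return c+d*((z-c[2])/d[:,2])[:,None]
E
python3 - <<'E'
from station import vision
from h import *
for n,box in(('top',(280,120,440,245)),('scene',(265,160,450,310))):
    f=vision.grab_frame(n);x0,y0,x1,y1=box
    g=cv2.cvtColor(f['frame'],cv2.COLOR_RGB2GRAY)[y0:y1,x0:x1]
    g=cv2.resize(g,None,fx=4,fy=4,interpolation=cv2.INTER_CUBIC)
    b=cv2.adaptiveThreshold(g,255,cv2.ADAPTIVE_THRESH_MEAN_C,cv2.THRESH_BINARY,41,4)
    cs,_=cv2.findContours(b,cv2.RETR_LIST,cv2.CHAIN_APPROX_NONE)
    P=[]
    for c in cs:
        a=cv2.contourArea(c)/16
        (cx,cy),wh,an=cv2.minAreaRect(c)
        if 200<a<900 and max(wh)/min(wh)<1.9:
            m=cv2.moments(c);u=[m['m10']/m['m00']/4+x0-.375,m['m01']/m['m00']/4+y0-.375]
            P.append(u);print(n,np.round(u,1),round(a),ray(f,[u],.058)[0].round(4))
E
```

```text
top [317.5 215.5] 273 [0.4874 0.077  0.058 ]
top [317.5 215.4] 441 [0.4876 0.0772 0.058 ]
top [339.9 210.4] 275 [0.5013 0.0208 0.058 ]
top [339.9 210.3] 436 [0.5016 0.0207 0.058 ]
top [362.2 205.3] 272 [ 0.5153 -0.0355  0.058 ]
top [362.2 205.2] 433 [ 0.5156 -0.0357  0.058 ]
top [384.3 200.2] 269 [ 0.5292 -0.0919  0.058 ]
top [384.5 200.1] 431 [ 0.5295 -0.0923  0.058 ]
top [406.3 195.2] 260 [ 0.5431 -0.1481  0.058 ]
top [406.6 195.1] 428 [ 0.5435 -0.1489  0.058 ]
scene [440.8 295.3] 217 [ 0.6027 -0.2524  0.058 ]
scene [380.9 270.4] 410 [ 0.5427 -0.1493  0.058 ]
scene [380.9 270.1] 590 [ 0.5433 -0.1488  0.058 ]
scene [358.1 253.7] 368 [ 0.5289 -0.093   0.058 ]
scene [358.1 253.4] 539 [ 0.5293 -0.0923  0.058 ]
scene [271.4 242.7] 224 [0.395  0.0213 0.058 ]
scene [336.8 238. ] 330 [ 0.515  -0.0368  0.058 ]
scene [336.7 237.7] 494 [ 0.5154 -0.036   0.058 ]
scene [439.  178.3] 289 [ 0.823 -0.007  0.058]
```

Both views agree on the tiles: T1 (0.4875, 0.077) to T5 (0.5433, -0.1487), with the unit's yaw at about 0.242. I'll turn the tool -32° about its z axis to line up with the unit and shut the fingers.

```bash
python3 -m crank '{"dr":[[0,0,-1],[0,0,-1],[0,0,-1],[0,0,-1],[0,0,-1],[0,0,-1],[0,0,-1],[0,0,-1],[0,0,0],[0,0,0]],"slide":[[0,0,0],[0,0,0],[0,0,0],[0,0,0],[0,0,0],[0,0,0],[0,0,0],[0,0,0],[0,0,0],[0,0,0]],"jaw":[0,0,0,0,0,0,0,0,0,0]}' 20
cat >> h.py <<'E'
def go(target):
    from station import status
    from scipy.spatial.transform import Rotation as Ro
    s=status.observe(); R=Ro.from_euler('xyz',s['eef_rot']).as_matrix()
    print('t',round(s['time'],2),'pos',np.round(s['tcp_pos'],4),'rpy',np.round(s['eef_rot'],4),'F',np.round(s['force'],2),
      'w',round(s['grip_width'],4),'slide units',np.round(R.T@(np.array(target)-s['tcp_pos'])/.04,3))
E
python3 -c "
from h import go
go([.4875,.077,.12])"
```

```text
time: 1.03
tcp_pos: [0.2117, 0.6408, 0.2311]
eef_rot: [-3.141, -0.0, -2.904]
force: [-0.5, 0.3, -0.1]
grip_width: -0.0004
grip_force: 0.0
t 1.03 pos [0.2117 0.6408 0.2311] rpy [-3.1413e+00 -3.0000e-04 -2.9043e+00] F [-0.54  0.33 -0.1 ] w -0.0004 slide units [ -3.39  -15.32    2.781]
```

```bash
python3 -m crank '{"dr":[[0,0,0],[0,0,0],[0,0,0],[0,0,0],[0,0,0],[0,0,0],[0,0,0],[0,0,0],[0,0,0],[0,0,0],[0,0,0],[0,0,0],[0,0,0],[0,0,0],[0,0,0],[0,0,0],[0,0,0],[0,0,0]],"slide":[[-0.2,-0.9,0],[-0.2,-0.9,0],[-0.2,-0.9,0],[-0.2,-0.9,0],[-0.2,-0.9,0],[-0.2,-0.9,0],[-0.2,-0.9,0],[-0.2,-0.9,0],[-0.2,-0.9,0],[-0.2,-0.9,0],[-0.2,-0.9,0],[-0.2,-0.9,0],[-0.2,-0.9,0],[-0.2,-0.9,0],[-0.2,-0.9,0],[-0.2,-0.9,0],[-0.2,-0.9,0],[0,0,0]],"jaw":[0,0,0,0,0,0,0,0,0,0,0,0,0,0,0,0,0,0]}'
python3 -c "
from h import go
go([.4875,.077,.065])"
```

```text
time: 2.53
tcp_pos: [0.4912, 0.0724, 0.2317]
eef_rot: [-3.14, 0.001, -2.912]
force: [-1.1, -0.1, -0.7]
grip_width: -0.0001
grip_force: 0.0
t 2.53 pos [0.4912 0.0724 0.2317] rpy [-3.1400e+00  1.3000e-03 -2.9118e+00] F [-1.09 -0.08 -0.67] w -0.0001 slide units [0.068 0.14  4.168]
```

```bash
python3 -m crank '{"dr":[[0,0,0],[0,0,0],[0,0,0],[0,0,0],[0,0,0],[0,0,0],[0,0,0],[0,0,0],[0,0,0]],"slide":[[0.06,0.14,0.5],[0,0,0.8],[0,0,0.8],[0,0,0.8],[0,0,0.6],[0,0,0.4],[0,0,0.2],[0,0,0],[0,0,0]],"jaw":[0,0,0,0,0,0,0,0,0]}'
python3 -c "
from h import go
go([.4875,.077,.060])"
```

```text
time: 3.28
tcp_pos: [0.4855, 0.0836, 0.0678]
eef_rot: [-3.141, 0.0, -2.903]
force: [0.7, 0.1, 0.6]
grip_width: 0.0001
grip_force: 0.0
t 3.28 pos [0.4855 0.0836 0.0678] rpy [-3.1415  0.     -2.9031] F [0.68 0.09 0.56] w 0.0001 slide units [-0.009 -0.171  0.194]
```

```bash
python3 -m crank '{"dr":[[0,0,0],[0,0,0],[0,0,0]],"slide":[[0,-0.17,0.1],[0,0,0.07],[0,0,0]],"jaw":[0,0,0]}'
python3 -c "
from h import go
go([.4875,.077,.058])"
python3 -m crank '{"dr":[[0,0,0],[0,0,0]],"slide":[[0,0,0.03],[0,0,0]],"jaw":[0,0]}'
python3 -c "
from h import go
go([.4875,.077,.058])"
```

```text
time: 3.53
tcp_pos: [0.4872, 0.0766, 0.0608]
eef_rot: [3.142, 0.001, -2.903]
force: [-0.5, -0.2, 0.5]
grip_width: 0.0005
grip_force: 0.0
t 3.53 pos [0.4872 0.0766 0.0608] rpy [ 3.1415e+00  8.0000e-04 -2.9029e+00] F [-0.48 -0.21  0.53] w 0.0005 slide units [-0.009  0.008  0.07 ]
time: 3.7
tcp_pos: [0.487, 0.077, 0.0595]
eef_rot: [3.141, 0.0, -2.902]
force: [-0.5, 0.6, 1.0]
grip_width: -0.0
grip_force: 0.0
t 3.7 pos [0.487  0.077  0.0595] rpy [ 3.1415e+00  4.0000e-04 -2.9022e+00] F [-0.53  0.62  1.04] w -0.0 slide units [-0.011 -0.004  0.038]
```

```bash
for i in 1; do python3 -m crank '{"dr":[[0,0,0],[0,0,0]],"slide":[[0,0,0.03],[0,0,0]],"jaw":[0,0]}' | sed -n 2p\;4p; done
python3 -m crank '{"dr":[[0,0,0],[0,0,0]],"slide":[[0,0,0.02],[0,0,0]],"jaw":[0,0]}' | sed -n 2p\;4p
```

```text
tcp_pos: [0.487, 0.0771, 0.0581]
force: [0.8, 0.4, 0.2]
tcp_pos: [0.487, 0.0771, 0.0575]
force: [-2.2, 0.3, 8.0]
```

T1 is stiff: 8 N with almost no travel. On to T2.

```bash
python3 -m crank '{"dr":[[0,0,0],[0,0,0],[0,0,0],[0,0,0],[0,0,0],[0,0,0],[0,0,0],[0,0,0]],"slide":[[0,0,-0.3],[0,-0.5,0],[0,-0.5,0],[0,-0.45,0],[0,0,0],[0,0,0.15],[0,0,0.1],[0,0,0]],"jaw":[0,0,0,0,0,0,0,0]}'
python3 -c "
from h import go
go([.5015,.0208,.058])"
```

```text
time: 4.7
tcp_pos: [0.5001, 0.0214, 0.0583]
eef_rot: [3.141, -0.001, -2.901]
force: [0.0, 0.6, -0.5]
grip_width: 0.0003
grip_force: 0.0
t 4.7 pos [0.5001 0.0214 0.0583] rpy [ 3.1414e+00 -1.2000e-03 -2.9009e+00] F [ 0.02  0.63 -0.49] w 0.0003 slide units [-0.031 -0.023  0.007]
```

```bash
python3 -m crank '{"dr":[[0,0,0],[0,0,0]],"slide":[[-0.03,0,0.02],[0,0,0]],"jaw":[0,0]}' | sed -n 2p\;4p
python3 -m crank '{"dr":[[0,0,0],[0,0,0]],"slide":[[0,0,0.015],[0,0,0]],"jaw":[0,0]}' | sed -n 2p\;4p
```

```text
tcp_pos: [0.5018, 0.0216, 0.0583]
force: [-0.6, 0.8, -0.5]
tcp_pos: [0.5018, 0.0214, 0.058]
force: [-1.0, 2.1, 2.3]
```

```bash
python3 -m crank '{"dr":[[0,0,0],[0,0,0]],"slide":[[0,0,0.02],[0,0,0]],"jaw":[0,0]}' | sed -n 2p\;4p
```

```text
tcp_pos: [0.5019, 0.0214, 0.0574]
force: [-3.3, 2.6, 9.6]
```

T2 is stiff too (9.6 N). Trying T3.

```bash
python3 -m crank '{"dr":[[0,0,0],[0,0,0],[0,0,0],[0,0,0],[0,0,0],[0,0,0],[0,0,0],[0,0,0]],"slide":[[0,0,-0.3],[0,-0.5,0],[0,-0.5,0],[-0.01,-0.45,0],[0,0,0],[0,0,0.15],[0,0,0.11],[0,0,0]],"jaw":[0,0,0,0,0,0,0,0]}' | sed -n 2p\;4p
python3 -m crank '{"dr":[[0,0,0],[0,0,0]],"slide":[[0,0,0.02],[0,0,0]],"jaw":[0,0]}' | sed -n 2p\;4p
python3 -c "
from h import go
go([.5154,-.0357,.058])"
```

```text
tcp_pos: [0.5155, -0.0346, 0.0577]
force: [-0.5, -0.7, 0.2]
tcp_pos: [0.5157, -0.0347, 0.0576]
force: [0.7, 0.9, 0.7]
t 6.03 pos [ 0.5157 -0.0347  0.0576] rpy [ 3.1413e+00 -6.0000e-04 -2.9010e+00] F [0.69 0.94 0.72] w -0.0 slide units [ 0.014 -0.023 -0.009]
```

```bash
python3 -m crank '{"dr":[[0,0,0],[0,0,0]],"slide":[[0,0,0.02],[0,0,0]],"jaw":[0,0]}' | sed -n 2p\;4p
```

```text
tcp_pos: [0.5159, -0.0349, 0.0571]
force: [-0.8, 0.4, 0.6]
```

```bash
python3 -m crank '{"dr":[[0,0,0],[0,0,0]],"slide":[[0,0,0.01],[0,0,0]],"jaw":[0,0]}' | sed -n 2p\;4p
```

```text
tcp_pos: [0.516, -0.035, 0.0568]
force: [-1.9, 2.2, 3.7]
```

```bash
python3 -m crank '{"dr":[[0,0,0],[0,0,0]],"slide":[[0,0,0.015],[0,0,0]],"jaw":[0,0]}' | sed -n 2p\;4p
```

```text
tcp_pos: [0.516, -0.0351, 0.0561]
force: [-1.1, 3.4, 4.0]
```

```bash
python3 -m crank '{"dr":[[0,0,0],[0,0,0]],"slide":[[0,0,0.02],[0,0,0]],"jaw":[0,0]}' | sed -n 2p\;4p
```

```text
tcp_pos: [0.5161, -0.0355, 0.0552]
force: [0.0, 1.1, 0.6]
```

T3 gives, so it is the release. I'll press it further in.

```bash
python3 -m crank '{"dr":[[0,0,0],[0,0,0]],"slide":[[0,0,0.025],[0,0,0]],"jaw":[0,0]}' | sed -n 2p\;4p
python3 -m crank '{"dr":[[0,0,0],[0,0,0]],"slide":[[0,0,0.02],[0,0,0]],"jaw":[0,0]}' | sed -n 2p\;4p
```

```text
tcp_pos: [0.5161, -0.0355, 0.0542]
force: [-0.2, 1.0, 3.0]
tcp_pos: [0.5161, -0.0355, 0.0535]
force: [-0.1, 0.3, 4.3]
```

```bash
python3 -m crank '{"dr":[[0,0,0],[0,0,0],[0,0,0]],"slide":[[0,0,0.02],[0,0,0],[0,0,0]],"jaw":[0,0,0]}' | sed -n 2p\;4p
python3 - <<'E'
from station import vision
import cv2
f=vision.grab_frame('scene');cv2.imwrite('pics/scene1.png',cv2.resize(f['frame'][100:350,220:500,::-1],None,fx=2,fy=2))
E
```

```text
tcp_pos: [0.5161, -0.0355, 0.053]
force: [-3.5, -0.2, 10.3]
```

View pics/scene1.png

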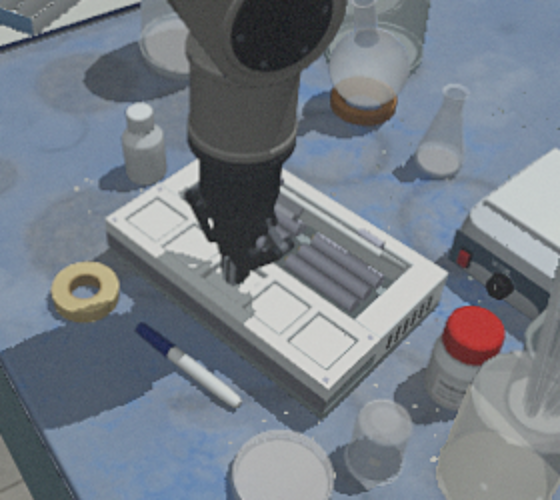

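The crop shows the batteries exposed, so the lid has opened, but the lid panel itself isn't clear in it. I'll lift off, move back and look again.

```bash
python3 -m crank '{"dr":[[0,0,0],[0,0,0],[0,0,0],[0,0,0],[0,0,0],[0,0,0],[0,0,0],[0,0,0]],"slide":[[0,0,-0.4],[0,0,-0.8],[0,0,-0.8],[0,0,-0.8],[0,0,-0.8],[0,0,-0.4],[0,0,0],[0,0,0]],"jaw":[0,0,0,0,0,0,0,0]}'
python3 - <<'E'
from station import vision
import cv2,numpy as np
a=vision.grab_frame('scene')['frame'][100:350,220:500,::-1]
b=vision.grab_frame('top')['frame'][40:290,230:510,::-1]
cv2.imwrite('pics/both2.png',cv2.resize(np.hstack([a,b]),(800,357)))
E
```

```text
time: 8.0
tcp_pos: [0.5163, -0.0352, 0.2132]
eef_rot: [3.142, 0.002, -2.902]
force: [-0.4, 0.0, -0.4]
grip_width: 0.0001
grip_force: 0.0
```

View pics/both2.png

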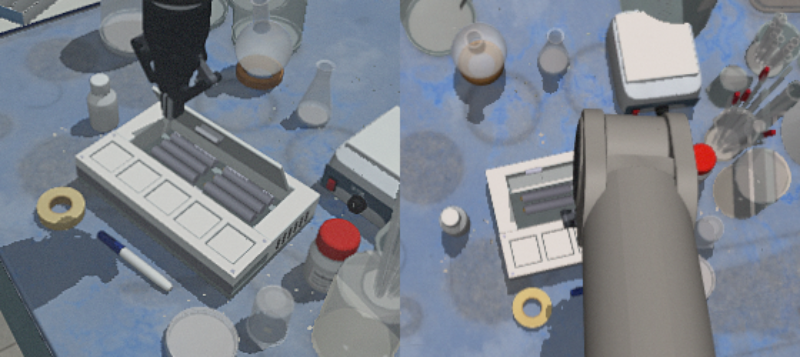

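The lid is up at its partial angle: its dark inside is visible at (280,180) in the left half. I'll lower to z≈0.125 over the deck, then advance along tool -x to just before the lid.

```bash
python3 -m crank '{"dr":[[0,0,0],[0,0,0],[0,0,0],[0,0,0],[0,0,0],[0,0,0],[0,0,0],[0,0,0],[0,0,0],[0,0,0],[0,0,0],[0,0,0]],"slide":[[0,0,0.6],[0,0,0.6],[0,0,0.6],[0,0,0.4],[0,0,0],[-0.3,0,0],[-0.3,0,0],[-0.3,0,0],[-0.3,0,0],[-0.3,0,0],[-0.2,0,0],[0,0,0]],"jaw":[0,0,0,0,0,0,0,0,0,0,0,0]}'
python3 -c "
from h import go
go([.6378,-.0058,.125])"
python3 - <<'E'
from station import vision
import cv2
cv2.imwrite('pics/s3.png',cv2.resize(vision.grab_frame('scene')['frame'][100:350,220:500,::-1],None,fx=2,fy=2))
E
```

```text
time: 9.1
tcp_pos: [0.5843, -0.0184, 0.1253]
eef_rot: [-3.141, 0.002, -2.901]
force: [-1.2, -0.1, 0.5]
grip_width: -0.0002
grip_force: 0.0
t 9.1 pos [ 0.5843 -0.0184  0.1253] rpy [-3.1412e+00  1.6000e-03 -2.9010e+00] F [-1.16 -0.13  0.53] w -0.0002 slide units [-1.375 -0.013  0.01 ]
```

View pics/s3.png

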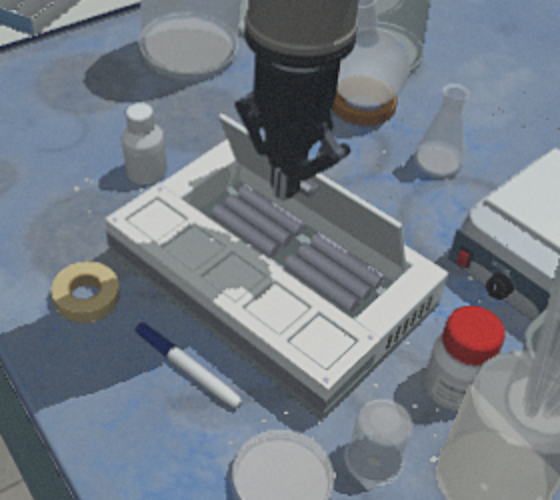

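The lid is up, from (225,115) to (405,265), with the fingertips just in front of its inside face. Now I'll push it slowly.

```bash
python3 -m crank '{"dr":[[0,0,0],[0,0,0],[0,0,0],[0,0,0],[0,0,0],[0,0,0],[0,0,0],[0,0,0],[0,0,0]],"slide":[[-0.12,0,0],[-0.12,0,0],[-0.12,0,0],[-0.12,0,0],[-0.12,0,0],[-0.12,0,0],[-0.12,0,0],[0,0,0],[0,0,0]],"jaw":[0,0,0,0,0,0,0,0,0]}' | sed -n 2p\;4p
python3 -m crank '{"dr":[[0,0,0],[0,0,0],[0,0,0],[0,0,0],[0,0,0],[0,0,0],[0,0,0]],"slide":[[-0.1,0,0],[-0.1,0,0],[-0.1,0,0],[-0.1,0,0],[-0.1,0,0],[0,0,0],[0,0,0]],"jaw":[0,0,0,0,0,0,0]}' | sed -n 2p\;4p
python3 -c "
from h import go
go([.6378,-.0058,.125])"
```

```text
tcp_pos: [0.6149, -0.0112, 0.1246]
force: [-0.9, -0.8, -0.0]
tcp_pos: [0.6295, -0.0079, 0.1237]
force: [-32.6, -6.0, 18.5]
t 10.48 pos [ 0.6295 -0.0079  0.1237] rpy [ 3.1401 -0.0099 -2.9033] F [-32.58  -5.95  18.53] w 0.0001 slide units [-0.214  0.003 -0.034]
```

The force jumped to 33 N, so I'm backing off at once and looking.

```bash
python3 -m crank '{"dr":[[0,0,0],[0,0,0],[0,0,0],[0,0,0],[0,0,0]],"slide":[[0.3,0,0],[0.3,0,0],[0.4,0,0],[0.4,0,0],[0,0,0]],"jaw":[0,0,0,0,0]}' | sed -n 2p\;4p
python3 - <<'E'
from station import vision
import cv2
cv2.imwrite('pics/s4.png',cv2.resize(vision.grab_frame('scene')['frame'][100:350,220:500,::-1],None,fx=2,fy=2))
E
```

```text
tcp_pos: [0.5776, -0.0207, 0.1247]
force: [2.0, -0.3, 0.3]
```

View pics/s4.png

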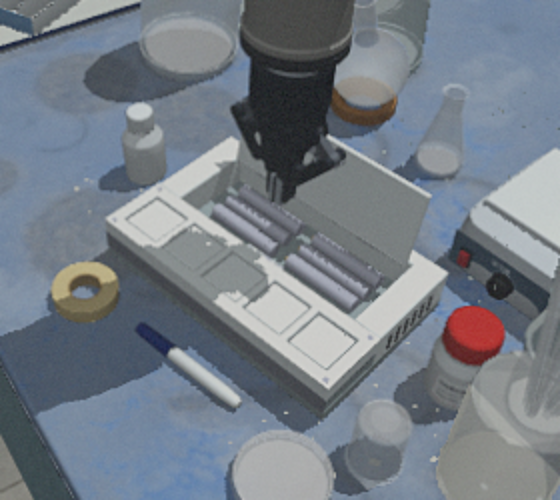

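The lid now stands well back: its right edge runs from (408,262) to the corner at (430,195). I'll work out its angle from that corner by casting a ray onto the plane of the lid's right end, unit y = -119 mm.

```bash
python3 - <<'E'
from station import vision
from h import *
f=vision.grab_frame('scene');R=np.array(f['R']);c=-R.T@np.array(f['t'])
ux=np.array([.971,.2396,0]);ux/=np.linalg.norm(ux);uy=np.array([-ux[1],ux[0],0]);o=np.array([.5737,-.0214,0])
for crop in([430,195],[430,197],[428,194],[408,262]):
    px=np.array(crop)/2+[220,100]-.25
    p=ray(f,[px],0)[0];d=p-c
    X=c+d*((-.119-(c-o)@uy)/(d@uy))
    x,z=(X-o)@ux,X[2];print(crop,round(x,4),round(z,4),'angle',round(np.arctan2(z-.06,.075-x),3))
E
```

```text
[430, 195] 0.0865 0.1538 angle 1.693
[430, 197] 0.0877 0.1503 angle 1.71
[428, 194] 0.0815 0.1586 angle 1.637
[408, 262] 0.0761 0.0648 angle 1.793
```

The lid is at about 1.7 rad, leaning back almost to its stop. I'll retreat upward, check once more and hand in.

```bash
python3 -m crank '{"dr":[[0,0,0],[0,0,0],[0,0,0],[0,0,0],[0,0,0],[0,0,0],[0,0,0],[0,0,0],[0,0,0]],"slide":[[0.4,0,-0.3],[0.4,0,-0.6],[0.4,0,-0.6],[0.4,0,-0.6],[0.4,0,-0.6],[0.2,0,-0.4],[0,0,0],[0,0,0],[0,0,0]],"jaw":[0,0,0,0,0,0,0,0,0]}' | sed -n 1,4p
python3 - <<'E'
from station import vision
import cv2
cv2.imwrite('pics/s5.png',cv2.resize(vision.grab_frame('scene')['frame'][100:380,220:500,::-1],None,fx=2,fy=2))
E
```

```text
time: 11.75
tcp_pos: [0.4949, -0.0402, 0.2484]
eef_rot: [-3.141, 0.0, -2.901]
force: [-0.4, 0.3, -0.9]
```

View pics/s5.png

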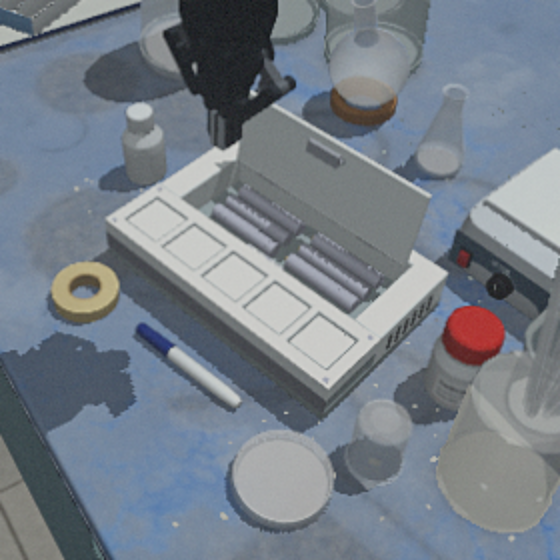

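The lid stands leaning back, with its corner still at (430,195). The bystanders are where they were and the robot is clear of everything.

```bash
python3 -c "
from station import ctrl
print(ctrl.hand_in())"
```

```text
the job is handed in; nothing more can be done
None
```

I found the release by feel (the middle tile) and pressed it at about 10 N; the lid sprang up, I pushed it back to about 1.7 rad and handed in at about 12 s with the neighbouring things unmoved, but the push met a brief 33 N sideways (about 38 N in all) as the lid apparently reached its stop, harder than the light touch you asked for.

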